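Sweep the leftover lids off the packing tray

ROBOT

A 7-joint arm with a two-finger parallel gripper is mounted at the origin on the work surface. World frame = base frame: x ahead of the robot, y to its left, z up, the work surface at z = 0. Lengths are in mm, angles in degrees, forces in N, time in s.
With the tool pointing down it reaches from about 425 to 875 mm from the base axis. Payload 9.9 kg.
Tool frame: the origin (TCP) lies at the very end of the fingers, on their centre line; the grasp point (between the pads) lies 19 mm behind it; z points along the fingers, y is the direction in which the jaws open and shut (so a half turn about z gives the same grasp; the last joint's range is limited). The gripper opens to 85 mm and grips with 20 to 120 N. Pads are 22 mm wide; open, the fingers measure 114 mm over their backs; the gripper's body (76 mm by 85 mm) begins 54 mm behind the grasp point. The pads swing forward as they close: fully open they stand 13 mm farther back than shut.
Start: joints at [-72.754, 32.985, 1.427, 82.34, -0.859, 64.687, -3.237], TCP at [253.37, 625.646, 231.289] pointing down, gripper open.
Joint ranges: [-157.87, 157.87], [-19.46, 123.44], [-87.15, 90], [11.01, 140.99], [-62.26, 242.26], [9.8, 113.94], [-161.44, 161.44]. Speed limits (degrees/s): [127.2, 127.2, 172.46, 172.46, 180, 180, 180].

INTERFACE

Orientations are given as [roll, pitch, yaw] about the fixed x, y, z axes, in that order (R = Rz(yaw) Ry(pitch) Rx(roll)).
In Python, from workcell import arm, optics, spotter gives the robot as it stands.
- The arm moves only by the tool jog_arm, never from a script. Its argument "increments" is a list that holds one entry, the list of rows, each a list of 7 numbers: the shift along the tool's x, y, z in cm, then the turn, a rotation vector about the tool's x, y, z in degrees, then the closure, from 0 (fully open) to 1 (shut). In form: [[[dx, dy, dz, wx, wy, wz, hand], ...]]. A call has 1 to 12 rows; each row is the pose to reach, as a shift and turn from the pose commanded when the call began, along the tool's axes at that moment; what a row does not reach only later rows make up. A row lasts 1/8 s, in which the tool goes at most 62.5 mm and 10.7 degrees, less where a joint would pass 70% of its speed; a pose out of reach is approached as far as the arm can. A call with a gripper value outside its range is refused whole. The fingers move at their own pace and stop on an object; "force" is the grip in N (left out, the last holds). Time passes only in rows, so rows that repeat a pose let the fingers close. It gives the time, the measured TCP pose, the force and the opening at its end, in the units of the state.
- arm.get_state(): the state, without advancing time (a new reading comes with each control period).
- optics.read_camera(name): name is "side" or "top" or "wrist"; returns a dict with "frame" (400x640x3 uint8, red, green, blue), "fx", "fy", "cx", "cy" (pixels), "T" (4x4, takes a point from camera to world coordinates); the wrist camera has in their place "T_tool_cam" (4x4, takes a point from camera to tool coordinates, whose origin is the TCP and whose axes are the flange's). Camera axes: x right, y up, looking along -z (the intrinsics and any distortion apply to the point x, -y, -z); pixel columns grow to the right and rows downward; lengths in mm; the calibration is good to about 2 mm. A picture is of the moment at which its call begins: read the wrist's pose just before it. There is no depth.
- arm.sign_off(): hands the job in, once; it reports no verdict.
Trained networks look in a picture, given as the dict that the camera call returned (one of the last four; its "shot" number tells which), for a name from the list of things; names that differ only in an ending like _2 or _b are one class to them, and where a whole thing is asked for, a point or a joint stands for the part that bears it (a point fixed in the world has none). Each returns a list of dicts, best first, with "score" (0 to 1); they miss things now and then, are a little off and sometimes report something else, mostly with a low value. They report only what shows in the picture. A call takes as long as a camera call.
- spotter.spot_in(picture, label): "bbox" ([left, top, right, bottom] in pixels, round what is visible of it).
- spotter.cut_out(picture, label): "pixels" (400x640 bool, what is visible of it) and "bbox" ([left, top, right, bottom] in pixels, round what is visible of it).
The state is a dict: "t": time; "joint_positions": joint angles; "joint_velocities": joint speeds; "joint_torque": joint torques, N m; "tcp_pos": TCP position; "tool_rot": TCP orientation; "contact_force": force on the tool from outside, world axes, zero at the start; "moment": the same for the moment, N m; "opening": finger opening in mm.
Only numpy, scipy, OpenCV 4.12 (cv2) and the standard library are available. Lean on these libraries where they do the work, as an engineer would, in place of code of your own. Each camera call takes 0.05 s, during which the arm holds its last target.

TASK

The batch is packed: with the fingers, sweep the three loose jar lids along the floor of the raised tray and out through the mouth in its front rim, so that all three drop into the steel tub below. Push them only, do not pick up, carry or throw any, and leave the two closed jars on the tray standing where they are.

Things in the scene. Friction and masses are not known exactly. Their poses are not given: they have to be found in the camera images.
- tray: fixed steel packing tray on legs, 330 mm deep (x), 530 mm wide (y). Origin on the bench (z = 0) under the middle of the mouth's edge; x level, from the mouth into the tray, away from the robot; y left of that, z up. Flat floor's top face 85 mm above the origin. A 3 mm thick rim stands 25 mm above the floor all round, inner faces at x = 3 and 327 mm, y = -262 and 262 mm, but for the mouth
- mouth (a point): middle of the mouth's edge, level with the tray floor's top face; axes as the tray's. The front rim is missing for 90 mm either side of this point (along y) and the floor ends here: a lid whose centre is pushed past the edge tips off into the tub. Lids and jars stand in a fan about 210 mm from this point, centres 80 mm or more apart; the straight way from each lid to here is free
- tub: fixed open steel pan below the mouth, 176 mm (x) by 325 mm (y), 65 mm high, walls 3 mm, axes as the tray's; origin at the centre of its underside, on the bench, at x = -68 mm, y = 0 of the tray. Its rim is 20 mm below the tray floor, its back edge 20 mm under the tray, so what is pushed off the mouth's edge falls in
- lid_1: a loose gold-coloured sheet-metal screw lid for a jar, 58 mm across and 14 mm high, about 12 g, lying flat, top up, on the tray floor; slides when pushed at its edge; origin at the centre of its underside
- lid_2: a loose gold-coloured sheet-metal screw lid for a jar, 58 mm across and 14 mm high, about 12 g, lying flat, top up, on the tray floor; slides when pushed at its edge; origin at the centre of its underside (same as lid_1)
- lid_3: a loose gold-coloured sheet-metal screw lid for a jar, 58 mm across and 14 mm high, about 12 g, lying flat, top up, on the tray floor; slides when pushed at its edge; origin at the centre of its underside (same as lid_1)
- jar_1: a closed squat jar of yellow cream with an orange label and a gold lid, 60 mm across and 75 mm high, about 190 g, standing on the tray floor among the lids; stays where it is; origin at the centre of its underside
- jar_2: a closed squat jar of yellow cream with an orange label and a gold lid, 60 mm across and 75 mm high, about 190 g, standing on the tray floor among the lids; stays where it is; origin at the centre of its underside (same as jar_1)

How it is judged (in metres and radians):
At the end, for the whole second after the job is handed in: All three lids lie in the tub (centre within the pan's outline and below its rim, 65 mm) at rest, slower than 20 mm/s; both jars stand upright (within 0.1 rad) within 15 mm of where they started (x of lid_1 in the frame of tub between -0.088 and 0.088 m and y of lid_1 in the frame of tub between -0.1625 and 0.1625 m and z of each of lid_1, lid_2, lid_3 in the frame of tub below 0.065 m and linear speed of each of lid_1, lid_2, lid_3 below 0.02 m/s and x of lid_2 in the frame of tub between -0.088 and 0.088 m and y of lid_2 in the frame of tub between -0.1625 and 0.1625 m and x of lid_3 in the frame of tub between -0.088 and 0.088 m and y of lid_3 in the frame of tub between -0.1625 and 0.1625 m and distance of each of jar_1, jar_2 from where it was at the start of the episode below 0.015 m and angle between each of jar_1, jar_2's own z axis and vertical below 0.1 rad); the robot touches nothing.
It fails at once if a lid is picked up: it rises more than 25 mm off the tray floor (height (world z) of any of lid_1, lid_2, lid_3 above 0.11 m).
It fails at once if a lid is carried or thrown out level through the air, 70 mm or more past the mouth's edge, in place of dropping off the edge ((x of lid_1 in the frame of tray below -0.07 m and z of lid_1 in the frame of tray above 0.075 m) or (x of lid_2 in the frame of tray below -0.07 m and z of lid_2 in the frame of tray above 0.075 m) or (x of lid_3 in the frame of tray below -0.07 m and z of lid_3 in the frame of tray above 0.075 m)).
It fails at once if a lid ends up on the bench beside the tub ((height (world z) of lid_1 below 0.08 m and (x of lid_1 in the frame of tub above 0.1 m or x of lid_1 in the frame of tub below -0.1 m or y of lid_1 in the frame of tub above 0.175 m or y of lid_1 in the frame of tub below -0.175 m)) or (height (world z) of lid_2 below 0.08 m and (x of lid_2 in the frame of tub above 0.1 m or x of lid_2 in the frame of tub below -0.1 m or y of lid_2 in the frame of tub above 0.175 m or y of lid_2 in the frame of tub below -0.175 m)) or (height (world z) of lid_3 below 0.08 m and (x of lid_3 in the frame of tub above 0.1 m or x of lid_3 in the frame of tub below -0.1 m or y of lid_3 in the frame of tub above 0.175 m or y of lid_3 in the frame of tub below -0.175 m))).
It fails at once if a closed jar is pushed more than 15 mm out of its place or tipped (distance of any of jar_1, jar_2 from where it was at the start of the episode above 0.015 m or angle between any of jar_1, jar_2's own z axis and vertical above 0.3 rad).
It also fails if it takes over 56 s, if anything falls off the work surface, if the arm or the gripper's body presses on something with over 40 N, if the wrist force passes 120 N, or if a joint passes its speed limit or range.

## Working session

There is one attempt and no reset: what is moved stays moved. The work goes in short steps, Python scripts to look and compute and a tool call to move; the robot and the scene stay as the last step left them, time stands still between calls to the robot, and variables do not carry over. Pictures are saved under pics/ and viewed, and the job is handed in when it is done.

Besides the shell and the picture viewer there is one more tool, called after ">>>" by a JSON object that holds its "name" and its "arguments", one argument or row to a line. jog_arm: Moves the arm, as the interface text tells. Its arguments: {"type":"object","properties":{"increments":{"type":"array","items":{"type":"array","items":{"type":"array","items":{"type":"number"}}}},"force":{"type":"number"}},"required":["increments"]}

```bash
mkdir -p pics; ls; python3 - <<'E'
from workcell import arm, optics, spotter
import cv2,numpy as np
np.set_printoptions(precision=3,suppress=True)
s=arm.get_state(); print(s)
for n in ["side","top"]:
    p=optics.read_camera(n); cv2.imwrite(f"pics/{n}0.png",p["frame"][:,:,::-1])
    print(n,{k:v for k,v in p.items() if k!="frame"})
    for l in ["lid_1","jar_1","tray","tub"]:
        for d in spotter.spot_in(p,l): print(l,d)
E
```

```text
pics
{'t': 0.0, 'joint_positions': array([-72.754,  33.032,   1.423,  82.386,  -0.86 ,  64.685,  -3.237]), 'joint_velocities': array([ 0.065,  0.006, -0.039, -0.079,  0.099, -0.016,  0.008]), 'joint_torque': array([  0.001, -76.574,   2.251, -28.598,   0.015,   0.013,   0.   ]), 'tcp_pos': array([253.201, 625.232, 230.451]), 'tool_rot': array([-179.907,    0.004,  157.955]), 'contact_force': array([0.743, 1.111, 0.148]), 'moment': array([ 0.011, -0.025, -0.002]), 'opening': 85.39706276018342}
side {'fx': 515.5852722842814, 'fy': 515.5852722842814, 'cx': 319.01340571306537, 'cy': 195.1475545288494, 'T': array([[ -0.928,   0.286,  -0.239, 328.888],
       [ -0.372,  -0.699,   0.611, 552.01 ],
       [  0.008,   0.656,   0.755, 721.878],
       [  0.   ,   0.   ,   0.   ,   1.   ]]), 'shot': 1}
lid_1 {'bbox': [293.5, 112.7, 328.4, 137.2], 'score': 0.85}
lid_1 {'bbox': [256.8, 140.6, 291.7, 168.9], 'score': 0.85}
lid_1 {'bbox': [239.8, 185.2, 280.3, 221.0], 'score': 0.59}
jar_1 {'bbox': [259.0, 201.2, 303.7, 264.0], 'score': 0.67}
jar_1 {'bbox': [348.3, 79.8, 382.8, 132.7], 'score': 0.57}
tray {'bbox': [118.5, 49.1, 504.8, 339.4], 'score': 0.89}
tub {'bbox': [339.5, 142.3, 505.8, 342.7], 'score': 0.75}
top {'fx': 368.4639436568612, 'fy': 368.4639436568612, 'cx': 323.5999763366796, 'cy': 197.6603333725479, 'T': array([[  0.025,   0.992,  -0.121, 430.098],
       [ -1.   ,   0.026,   0.011,  10.152],
       [  0.015,   0.12 ,   0.993, 815.146],
       [  0.   ,   0.   ,   0.   ,   1.   ]]), 'shot': 2}
lid_1 {'bbox': [368.2, 143.8, 396.2, 173.6], 'score': 0.81}
lid_1 {'bbox': [318.6, 127.6, 348.7, 155.9], 'score': 0.63}
lid_1 {'bbox': [268.5, 135.1, 295.6, 166.1], 'score': 0.57}
jar_1 {'bbox': [394.3, 176.3, 434.4, 208.2], 'score': 0.73}
tray {'bbox': [187.5, 65.5, 477.3, 337.5], 'score': 0.8}
```

View pics/side0.png

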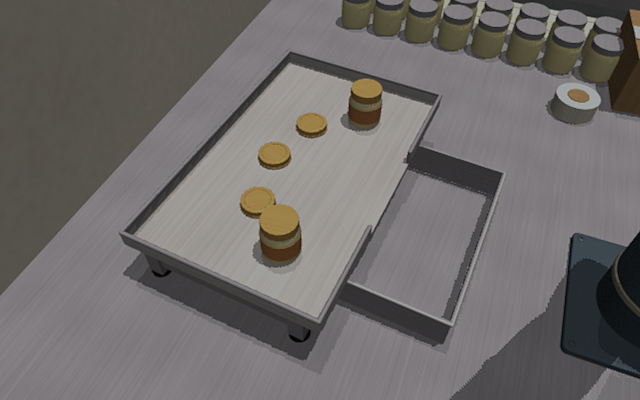

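View pics/top0.png

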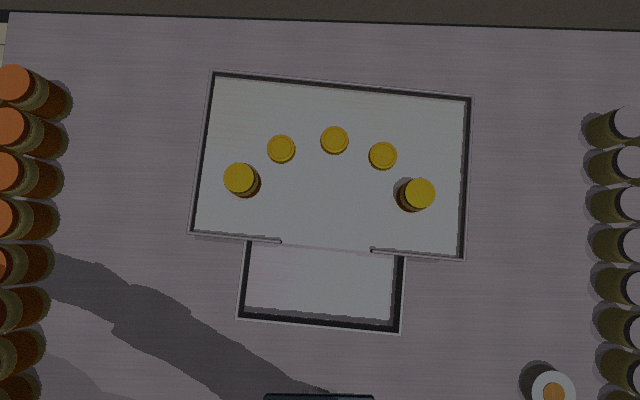

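The side view shows three gold lids at about (311,124), (274,155) and (258,201), with jars at (366,105) and (280,233). In the top view the lids are at (382,156), (334,140) and (281,149), the jar tops at (240,180) and (419,193), and the mouth runs from about (281,242) to (371,248).

```bash
cat > h.py <<'E'
import numpy as np,cv2
np.set_printoptions(precision=1,suppress=True)
def unproj(p,uv,z):
    T=p["T"];d=np.array([(uv[0]-p["cx"])/p["fx"],-(uv[1]-p["cy"])/p["fy"],-1.])
    d=T[:3,:3]@d;o=T[:3,3]
    return o+d*(z-o[2])/d[2]
def proj(p,P):
    T=p["T"];q=(np.atleast_2d(P)-T[:3,3])@T[:3,:3]
    return np.c_[p["cx"]+p["fx"]*q[:,0]/-q[:,2],p["cy"]+p["fy"]*q[:,1]/q[:,2]]
E
python3 - <<'E'
from workcell import arm, optics, spotter
from h import *
ps={n:optics.read_camera(n) for n in ["top","side"]}
from scipy.optimize import least_squares
# corners outer rim top, tray frame
C=np.array([[330,265,110],[330,-265,110],[0,-265,110],[0,265,110.]])
obs={"top":[(212,72),(471,97),(465,259),(190,234)],"side":[(123,236),(291,53),(440,96),(320,319)]}
def place(v,P):
    c,s=np.cos(v[2]),np.sin(v[2]);return np.c_[v[0]+c*P[:,0]-s*P[:,1],v[1]+s*P[:,0]+c*P[:,1],P[:,2]]
for names in (["top"],["side"],["top","side"]):
    r=least_squares(lambda v:np.concatenate([(proj(ps[n],place(v,C))-obs[n]).ravel() for n in names]),[480,0,0])
    print(names,r.x[:2],np.degrees(r.x[2]),r.fun)
v=r.x
def inv(P):
    c,s=np.cos(v[2]),np.sin(v[2]);d=P[:2]-v[:2];return np.array([c*d[0]+s*d[1],-s*d[0]+c*d[1]])
for n in ps:
  for l,h in (("lid_1",14),("jar_1",75)):
    for d in spotter.cut_out(ps[n],l):
        if l=="lid_1":
            ys,xs=np.nonzero(d["pixels"]); uv=(xs.mean(),ys.mean());z=92
        else:
            b=d["bbox"];uv=((b[0]+b[2])/2,(b[1]+b[3])/2);z=85+37
        P=unproj(ps[n],uv,z);print(n,l,d["score"],np.array(uv),P,"tray",inv(P))
for uv in [(240,180),(419,193)]:
    P=unproj(ps["top"],uv,160);print("jartop",P,inv(P))
for uv in [(366,89),(280,220)]:
    P=unproj(ps["side"],uv,160);print("jartop side",P,inv(P))
E
```

```text
['top'] [419.7  -7.4] -3.780990051815575 [-1.7 -1.6  2.5 -2.1  1.3  1.8 -2.   1.3]
['side'] [419.   -5.7] -3.929625046811697 [-2.9 -3.2 -1.9 -3.6  2.4 -2.6  2.2  4. ]
['top', 'side'] [419.4  -6.6] -3.8559995214553195 [-1.9 -1.6  2.2 -1.8  0.8  2.1 -2.4  1.2 -2.8 -3.4 -2.2 -3.8  2.1 -3.
  2.4  3.4]
top lid_1 0.93 [334.  139.7] [636.2 -16.2  92. ] tray [217.    4.9]
top lid_1 0.68 [382.2 155.8] [ 605.7 -113.9   92. ] tray [193.1 -94.5]
top lid_1 0.65 [280.8 148.5] [615.   90.2  92. ] tray [188.7 109.7]
top jar_1 0.87 [242.8 177.9] [548.  156.7 122. ] tray [117.4 171.6]
side lid_1 0.95 [274.5 155.6] [633.3 -12.6  92. ] tray [213.8   8.4]
side lid_1 0.75 [311.7 125. ] [ 604.2 -110.8   92. ] tray [191.4 -91.6]
side lid_1 0.71 [257.1 201.1] [615.2  91.6  92. ] tray [188.8 111.1]
side jar_1 0.82 [364.8 106. ] [ 521.7 -163.7  122. ] tray [ 112.6 -149.9]
side jar_1 0.68 [280.4 233.1] [543.4 155.3 122. ] tray [112.8 169.8]
jartop [537.6 153.5 160. ] [107.2 167.6]
jartop [ 522.7 -168.9  160. ] [ 114.  -155.1]
jartop side [ 522.3 -163.6  160. ] [ 113.3 -149.8]
jartop side [539.7 160.1 160. ] [108.8 174.4]
```

```bash
cat > plan.py <<'E'
import sys
from workcell import arm
from h import *
from scipy.spatial.transform import Rotation as R
s=arm.get_state();p=s["tcp_pos"];r=R.from_euler("xyz",s["tool_rot"],degrees=True)
print("t",s["t"],p,s["tool_rot"],"F",s["contact_force"],s["opening"])
a=list(map(float,sys.argv[1:]))
for i in range(0,len(a),4):
    t=np.array(a[i:i+3]);rt=R.from_euler("xyz",[180,0,a[i+3]],degrees=True)
    d=r.inv().apply(t-p)/10;w=(r.inv()*rt).as_rotvec(degrees=True)
    print(t,"shift",np.round(d,2),"rot",np.round(w,1))
E
python3 plan.py 690 -14 190 178
```

```text
t 0.8 [253.4 625.6 231.3] [-180.    0.  158.] F [0.1 0.4 0. ] 85.41171714942328
[690. -14. 190.] shift [-64.5 -42.9   4.1] rot [ -0.   0. -20.]
```

>>> {"name": "jog_arm", "arguments": {
  "increments": [
    [[-10.7,-7.1,0.6,0,0,-3,0.6],[-16,-10.7,1,0,0,-5,0.6],[-21.5,-14.3,1.3,0,0,-6.7,0.6],[-26.9,-17.9,1.7,0,0,-8.3,0.6],[-32.2,-21.4,2,0,0,-10,0.6],[-37.6,-25,2.4,0,0,-11.7,0.6],[-43,-28.6,2.7,0,0,-13.3,0.6],[-48.4,-32.2,3.1,0,0,-15,0.6],[-53.7,-35.7,3.4,0,0,-16.7,0.6],[-59.1,-39.3,3.8,0,0,-18.3,0.6],[-64.5,-42.9,4.1,0,0,-20,0.6],[-64.5,-42.9,4.1,0,0,-20,0.6]]
  ]
}}

```text
t: 2.3
tcp_pos: [676.8, 5.4, 191.7]
tool_rot: [180.0, 0.0, 178.0]
contact_force: [0.9, 1.2, -0.4]
opening: 34.2
```

```bash
python3 - <<'E'
from workcell import arm, optics, spotter
from h import *
from scipy.spatial.transform import Rotation as R
s=arm.get_state()
p=optics.read_camera("wrist"); cv2.imwrite("pics/w1.png",p["frame"][:,:,::-1])
T=np.eye(4);T[:3,:3]=R.from_euler("xyz",s["tool_rot"],degrees=True).as_matrix();T[:3,3]=s["tcp_pos"]
print(s["tcp_pos"],p["T_tool_cam"])
p["T"]=T@p["T_tool_cam"]
for d in spotter.cut_out(p,"lid_1"):
    ys,xs=np.nonzero(d["pixels"]);print(d["score"],d["bbox"],unproj(p,(xs.mean(),ys.mean()),92))
for l,h in (("jar_1",122),):
    for d in spotter.spot_in(p,l): print(l,d)
p=optics.read_camera("side"); cv2.imwrite("pics/s1.png",p["frame"][:,:,::-1])
E
```

```text
[676.8   5.4 191.7] [[   0.     0.9    0.3   85.2]
 [   1.    -0.    -0.     0.4]
 [   0.     0.3   -0.9 -143.9]
 [   0.     0.     0.     1. ]]
0.97 [247.2, 104.8, 325.3, 183.3] [633.9 -16.1  92. ]
0.73 [394.2, 66.2, 482.0, 153.1] [612.9  91.2  92. ]
0.62 [99.4, 67.2, 188.6, 150.3] [ 604.4 -114.6   92. ]
jar_1 {'bbox': [503.9, 2.7, 638.9, 41.3], 'score': 0.96}
jar_1 {'bbox': [1.8, 0.2, 75.1, 30.0], 'score': 0.91}
```

View pics/w1.png

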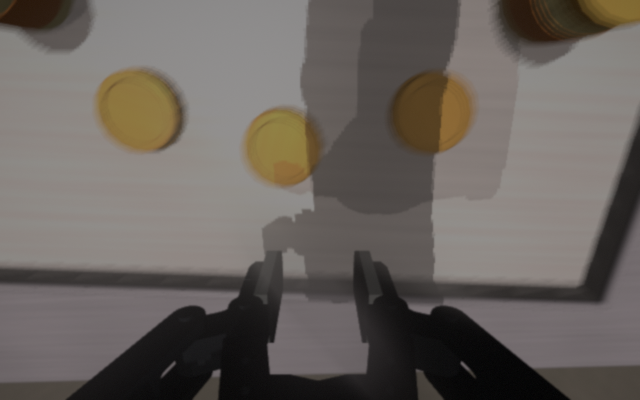

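View pics/s1.png

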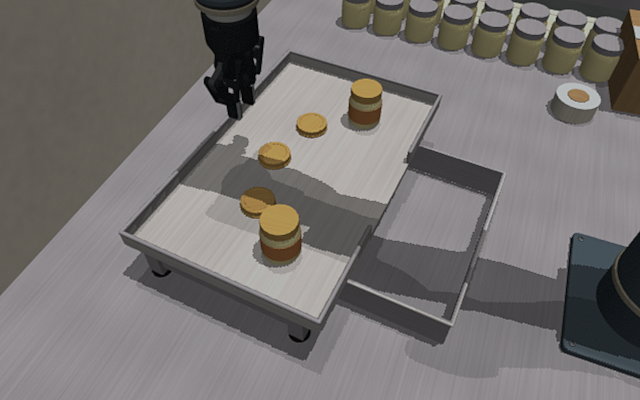

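The wrist view shows the lids at (286,145), (437,110) and (143,109). That puts lid_1 at about (634,-15), lid_2 at (604,-114) and lid_3 at (614,91), within 3 mm of the fixed cameras. Next I lower the fingers behind the middle lid.

```bash
python3 plan.py 687 -17 130 177.7  687 -17 88 177.7 432 -7 88 177.7
```

```text
t 2.5 [675.9   5.3 191.1] [-180.    -0.   177.8] F [-0.6  0.4  0.3] 34.00055199901763
[687. -17. 130.] shift [-1.2 -2.2  6.1] rot [-0.  -0.   0.1]
[687. -17.  88.] shift [-1.2 -2.2 10.3] rot [-0.  -0.   0.1]
[432.  -7.  88.] shift [24.3 -2.2 10.3] rot [-0.  -0.   0.1]
```

>>> {"name": "jog_arm", "arguments": {
  "increments": [
    [[-1.2,-2.2,3,0,0,0,0.6],[-1.2,-2.2,6,0,0,0,0.6],[-1.2,-2.2,8,0,0,0,0.6],[-1.2,-2.2,9.5,0,0,0,0.6],[-1.2,-2.2,10.3,0,0,0,0.6],[-1.2,-2.2,10.3,0,0,0,0.6]]
  ]
}}

```text
t: 3.25
tcp_pos: [686.8, -14.8, 88.6]
tool_rot: [180.0, -0.0, 178.0]
contact_force: [-0.6, -0.0, -0.0]
opening: 34.0
```

```bash
cat > look.py <<'E'
import sys
from workcell import arm, optics, spotter
from h import *
for n in sys.argv[2:]:
    p=optics.read_camera(n); cv2.imwrite(f"pics/{n}_{sys.argv[1]}.png",p["frame"][:,:,::-1])
E
python3 look.py a wrist; python3 plan.py 432 -7 88 177.7
```

```text
t 3.3 [687.1 -14.9  89.1] [180.   0. 178.] F [-0.1 -1.  -1.1] 34.51174809982767
[432.  -7.  88.] shift [25.5 -0.1  0.1] rot [0.  0.  0.3]
```

View pics/wrist_a.png

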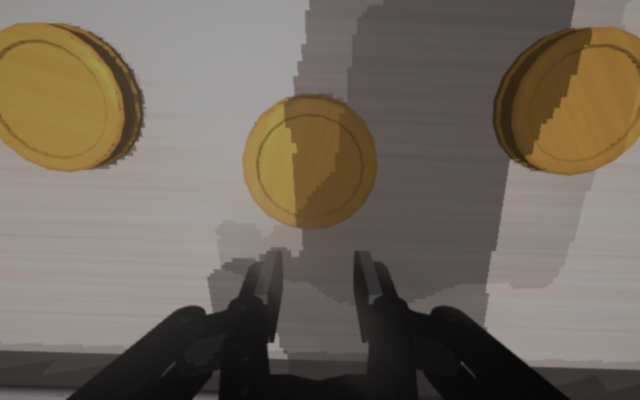

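The lid sits centred ahead of the two fingers (lid at (310,160), finger gap at about 318), and there is no floor contact. Now the push.

>>> {"name": "jog_arm", "arguments": {
  "increments": [
    [[1.2,0,0,0,0,0,0.6],[2.4,0,0,0,0,0,0.6],[3.6,0,0,0,0,0,0.6],[5,0,0,0,0,0,0.6],[6.5,0,0,0,0,0,0.6],[8,0,0,0,0,0,0.6],[9.5,0,0,0,0,0,0.6],[11,0,0,0,0,0,0.6],[12.5,0,0,0,0,0,0.6],[14,0,0,0,0,0,0.6],[15.5,0,0,0,0,0,0.6],[16.5,0,0,0,0,0,0.6]]
  ]
}}

```text
t: 4.8
tcp_pos: [520.9, -9.4, 89.0]
tool_rot: [-180.0, 0.0, 178.0]
contact_force: [0.0, -0.4, -0.1]
opening: 34.2
```

```bash
python3 look.py b wrist; python3 plan.py 432 -7 88 178
```

```text
t 4.85 [519.8  -9.4  88.8] [-180.    -0.1  178. ] F [-1.7  0.4 -0.5] 33.96167726054742
[432.  -7.  88.] shift [ 8.8 -0.1  0.1] rot [-0.  -0.1 -0. ]
```

View pics/wrist_b.png

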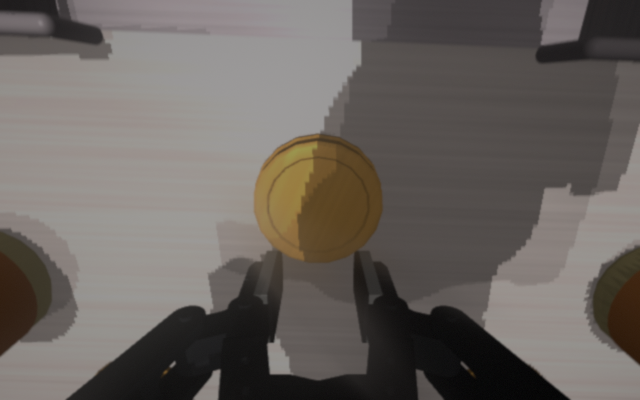

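The lid is nestled against the fingers at (318,198), with the mouth edge ahead at row 37 or so. The jars are well to either side.

>>> {"name": "jog_arm", "arguments": {
  "increments": [
    [[1,0,0,0,0,0,0.6],[2,0,0,0,0,0,0.6],[3,0,0,0,0,0,0.6],[4,0,0,0,0,0,0.6],[5,0,0,0,0,0,0.6],[6,0,0,0,0,0,0.6],[7,0,0,0,0,0,0.6],[7.8,0,0,0,0,0,0.6],[8.4,0,0,0,0,0,0.6],[8.8,0,0,0,0,0,0.6],[8.8,0,0,0,0,0,0.6]]
  ]
}}

```text
t: 6.22
tcp_pos: [433.9, -6.2, 88.7]
tool_rot: [-180.0, 0.0, 178.0]
contact_force: [1.3, -0.1, -0.4]
opening: 34.3
```

```bash
python3 look.py c wrist side; python3 plan.py 432 -7 180 178
```

```text
t 6.325 [434.4  -6.2  88.7] [180.   0. 178.] F [-0.8  0.8 -0.3] 34.05845827663988
[432.  -7. 180.] shift [ 0.2 -0.1 -9.1] rot [ 0.  0. -0.]
```

View pics/wrist_c.png

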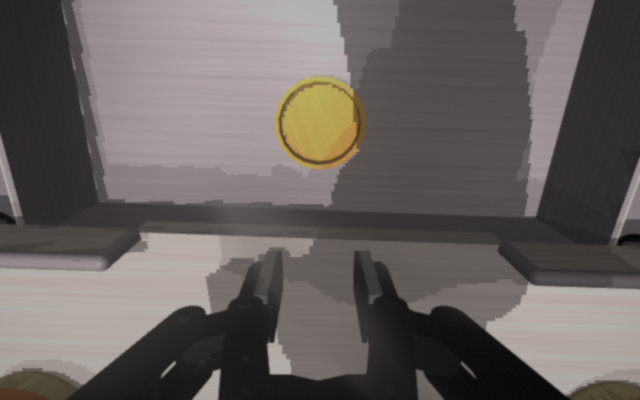

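View pics/side_c.png

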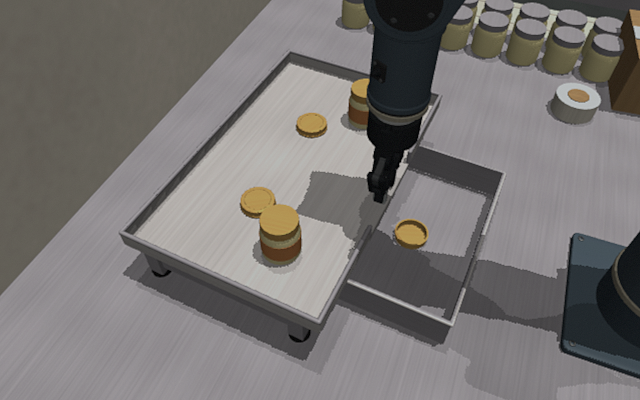

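Lid_1 lies in the tub, flipped, at (411,234) in the side view, and the rest is untouched. Next is the left lid, lid_3.

```bash
python3 plan.py 434 -6 190 178 664 116 190 206.5 664 116 130 206.5
```

```text
t 6.325 [434.4  -6.2  88.7] [180.   0. 178.] F [-0.8  0.8 -0.3] 34.05845827663988
[434.  -6. 190.] shift [  0.    0.  -10.1] rot [ 0.  0. -0.]
[664. 116. 190.] shift [-22.5  13.  -10.1] rot [ -0.    0.  -28.5]
[664. 116. 130.] shift [-22.5  13.   -4.1] rot [ -0.    0.  -28.5]
```

>>> {"name": "jog_arm", "arguments": {
  "increments": [
    [[0,0,-5,0,0,0,0.6],[0,0,-10,0,0,0,0.6],[-4,2.3,-10.1,0,0,-5,0.6],[-8,4.6,-10.1,0,0,-10,0.6],[-12,6.9,-10.1,0,0,-15,0.6],[-16,9.2,-10.1,0,0,-20,0.6],[-20,11.5,-10.1,0,0,-25,0.6],[-22.5,13,-10.1,0,0,-28.5,0.6],[-22.5,13,-8,0,0,-28.5,0.6],[-22.5,13,-6,0,0,-28.5,0.6],[-22.5,13,-4.1,0,0,-28.5,0.6],[-22.5,13,-4.1,0,0,-28.5,0.6]]
  ]
}}

```text
t: 7.82
tcp_pos: [662.7, 115.3, 127.9]
tool_rot: [180.0, -0.2, -153.5]
contact_force: [-0.2, -0.1, 0.4]
opening: 34.2
```

```bash
python3 look.py d wrist; python3 plan.py 664 116 88 206.5 448 9 88 206.5
```

```text
t 7.875 [663.4 115.6 129.2] [ 180.    -0.1 -153.5] F [-0.2 -0.2 -0.2] 33.89955956296818
[664. 116.  88.] shift [-0.1  0.   4.1] rot [ 0.  -0.1 -0. ]
[448.   9.  88.] shift [24.   0.1  4.2] rot [ 0.  -0.1 -0. ]
```

View pics/wrist_d.png

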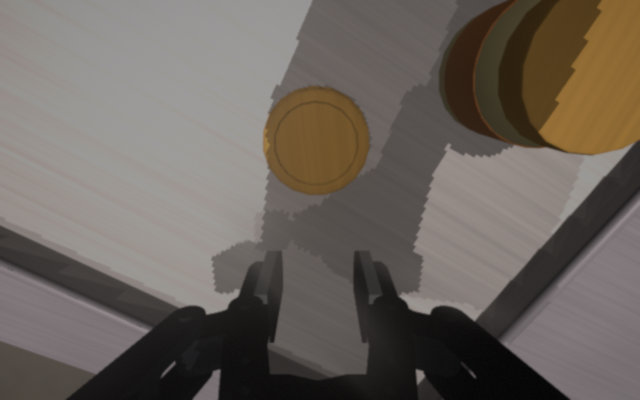

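The lid is centred at (317,140) in line with the fingers, and the jar is clear to the right.

>>> {"name": "jog_arm", "arguments": {
  "increments": [
    [[0,0,2,0,0,0,0.6],[0,0,3.5,0,0,0,0.6],[0,0,4.1,0,0,0,0.6],[1.2,0,4.1,0,0,0,0.6],[2.4,0,4.1,0,0,0,0.6],[3.6,0,4.1,0,0,0,0.6],[5,0,4.1,0,0,0,0.6],[6.5,0,4.1,0,0,0,0.6],[8,0,4.1,0,0,0,0.6],[9.5,0,4.1,0,0,0,0.6],[11,0,4.1,0,0,0,0.6],[12,0,4.1,0,0,0,0.6]]
  ]
}}

```text
t: 9.38
tcp_pos: [555.2, 61.6, 88.8]
tool_rot: [-180.0, -0.0, -153.6]
contact_force: [0.7, 0.2, 1.1]
opening: 34.1
```

```bash
python3 look.py e wrist; python3 plan.py 435 2 88 206.5
```

```text
t 9.425 [554.2  60.9  88.7] [-180.    -0.1 -153.6] F [-2.3 -1.2 -0.9] 34.17654982044109
[435.   2.  88.] shift [13.3  0.   0.1] rot [-0.  -0.1 -0.1]
```

View pics/wrist_e.png

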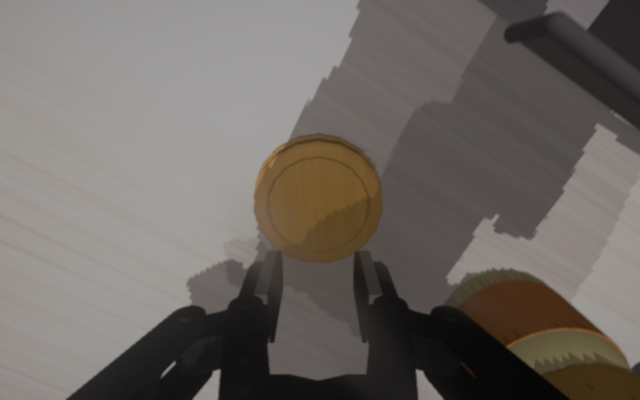

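The lid is seated between the fingers at (318,198), with the jar clear at the lower right. I carry on to the edge.

>>> {"name": "jog_arm", "arguments": {
  "increments": [
    [[1.2,0,0,0,0,0,0.6],[2.5,0,0,0,0,0,0.6],[4,0,0,0,0,0,0.6],[5.5,0,0,0,0,0,0.6],[7,0,0,0,0,0,0.6],[8.3,0,0,0,0,0,0.6],[9.4,0,0,0,0,0,0.6],[10.4,0,0,0,0,0,0.6],[11.4,0,0,0,0,0,0.6],[12.4,0,0,0,0,0,0.6],[13.3,0,0,0,0,0,0.6],[13.3,0,0,0,0,0,0.6]]
  ]
}}

```text
t: 10.92
tcp_pos: [436.4, 2.5, 88.7]
tool_rot: [180.0, -0.0, -153.6]
contact_force: [0.1, -0.4, -0.3]
opening: 34.1
```

```bash
python3 look.py f wrist side; python3 plan.py 435 2 190 206.5
```

```text
t 11.025 [437.3   3.   88.7] [-180.     0.  -153.5] F [-0.1  0.4  0.1] 34.01716257748331
[435.   2. 190.] shift [  0.2   0.  -10.1] rot [-0.  0. -0.]
```

View pics/wrist_f.png

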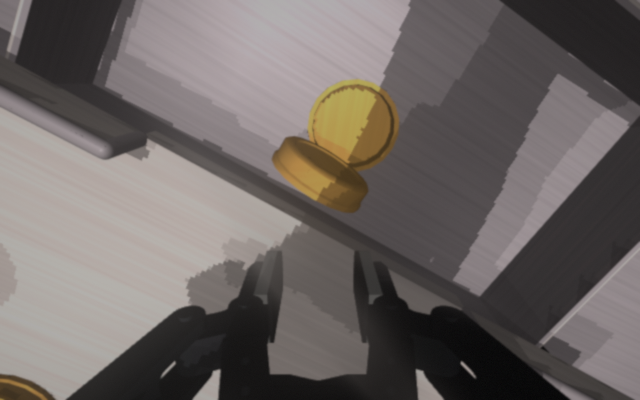

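View pics/side_f.png

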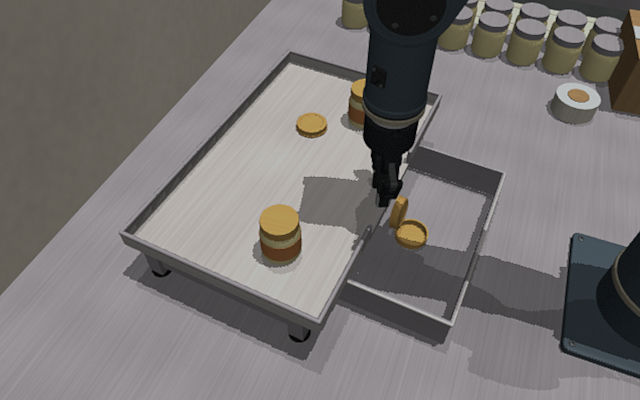

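Lid_3 is in the tub but stands on edge, near (400,213) in the side view, and may still be settling. I'll lift clear and look again.

>>> {"name": "jog_arm", "arguments": {
  "increments": [
    [[0,0,-5,0,0,0,0.6],[0,0,-10,0,0,0,0.6],[0,0,-10.1,0,0,0,0.6]]
  ]
}}

```text
t: 11.4
tcp_pos: [439.4, 3.3, 192.8]
tool_rot: [-179.9, 0.4, -153.5]
contact_force: [-0.1, 0.5, -0.3]
opening: 34.2
```

```bash
python3 - <<'E'
from workcell import arm, optics, spotter
from h import *
from scipy.spatial.transform import Rotation as R
s=arm.get_state()
p=optics.read_camera("wrist"); cv2.imwrite("pics/w_g.png",p["frame"][:,:,::-1])
T=np.eye(4);T[:3,:3]=R.from_euler("xyz",s["tool_rot"],degrees=True).as_matrix();T[:3,3]=s["tcp_pos"]
p["T"]=T@p["T_tool_cam"]
for d in spotter.cut_out(p,"lid_1"):
    ys,xs=np.nonzero(d["pixels"]);print(d["score"],d["bbox"],unproj(p,(xs.mean(),ys.mean()),30))
q=optics.read_camera("side"); cv2.imwrite("pics/s_g.png",q["frame"][:,:,::-1])
for d in spotter.cut_out(q,"lid_1"):
    ys,xs=np.nonzero(d["pixels"]);print("side",d["score"],d["bbox"],unproj(q,(xs.mean(),ys.mean()),30),unproj(q,(xs.mean(),ys.mean()),92))
E
```

```text
0.89 [276.5, 121.0, 343.9, 170.8] [415.  -15.8  30. ]
0.86 [313.5, 75.0, 375.9, 138.0] [372.5  -4.5  30. ]
0.77 [71.2, 271.8, 150.4, 334.6] [ 666.6 -135.4   30. ]
side 0.79 [295.5, 112.4, 329.0, 139.9] [ 630.2 -175.1   30. ] [ 603.2 -110.    92. ]
side 0.61 [383.3, 194.5, 405.9, 228.2] [413.7 -18.6  30. ] [406.1  32.5  92. ]
side 0.55 [392.4, 219.6, 424.9, 248.4] [372.9  13.3  30. ] [369.   61.5  92. ]
```

View pics/w_g.png

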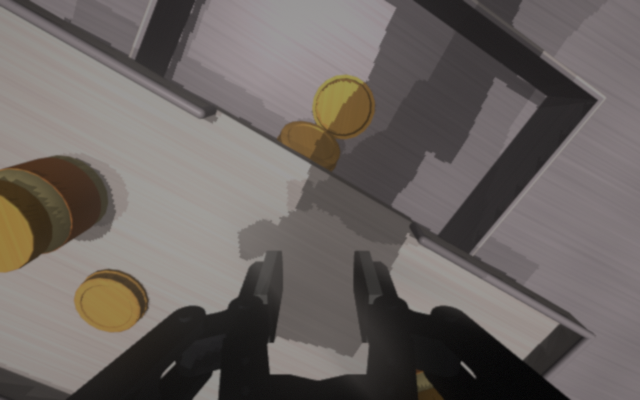

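View pics/s_g.png

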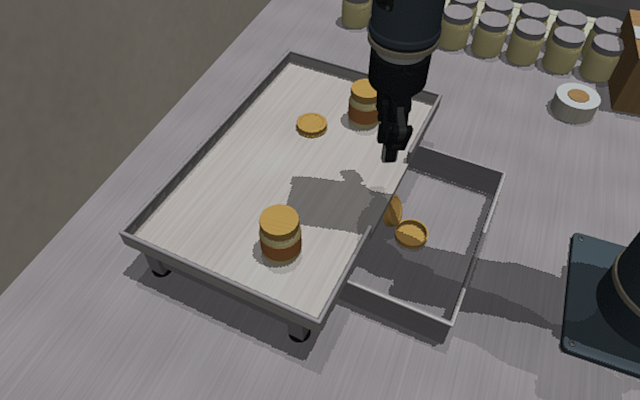

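Lid_3 now leans on the tub's back wall near world (415,-17), with lid_1 flat beside it. To keep lid_2 from landing on the leaning one, I'll aim it at about y = +42 in the mouth. That path also keeps farther from jar_2.

```bash
python3 plan.py 646 -148 190 140.2 646 -148 130 140.2
```

```text
t 11.6 [436.6   2.9 188.8] [ 180.    -0.1 -153.5] F [-0.2  0.4  0.2] 34.07535789712802
[ 646. -148.  190.] shift [-12.  -22.8  -0.1] rot [-0.  -0.1 66.3]
[ 646. -148.  130.] shift [-12.  -22.9   5.8] rot [-0.  -0.1 66.3]
```

>>> {"name": "jog_arm", "arguments": {
  "increments": [
    [[-1.5,-2.9,0,0,0,8.3,0.6],[-3,-5.7,0,0,0,16.6,0.6],[-4.5,-8.6,0,0,0,24.9,0.6],[-6,-11.4,0,0,0,33.2,0.6],[-7.5,-14.3,0,0,0,41.5,0.6],[-9,-17.1,0,0,0,49.8,0.6],[-10.5,-20,0,0,0,58.1,0.6],[-12,-22.8,0,0,0,66.3,0.6],[-12,-22.8,2,0,0,66.3,0.6],[-12,-22.8,4,0,0,66.3,0.6],[-12,-22.8,5.8,0,0,66.3,0.6],[-12,-22.8,5.8,0,0,66.3,0.6]]
  ]
}}

```text
t: 13.1
tcp_pos: [644.8, -147.3, 129.2]
tool_rot: [-179.9, -0.2, 140.2]
contact_force: [-1.1, 0.3, -0.1]
opening: 33.9
```

```bash
python3 look.py h wrist; python3 plan.py 646 -148 88 140.2 435 29 88 140.2
```

```text
t 13.15 [ 645.6 -147.6  130.6] [-179.9   -0.1  140.2] F [ 0.7 -0.1 -0.1] 34.19824656616004
[ 646. -148.   88.] shift [-0.1 -0.   4.3] rot [-0.1 -0.1 -0. ]
[435.  29.  88.] shift [27.5  0.1  4.3] rot [-0.1 -0.1 -0. ]
```

View pics/wrist_h.png

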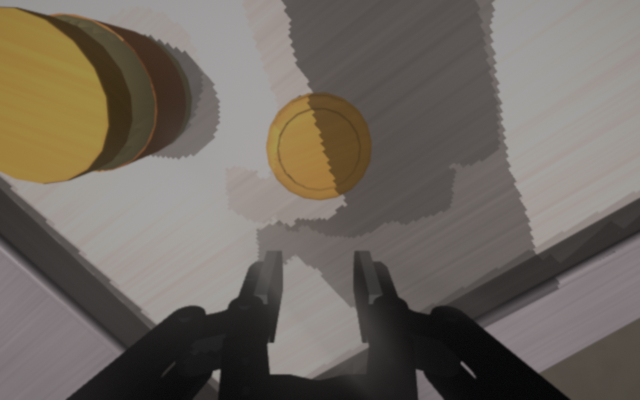

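The lid is centred at (319,146) and the jar is clear on the left. I lower and push.

>>> {"name": "jog_arm", "arguments": {
  "increments": [
    [[0,0,2,0,0,0,0.6],[0,0,3.6,0,0,0,0.6],[0,0,4.2,0,0,0,0.6],[1.2,0,4.2,0,0,0,0.6],[2.4,0,4.2,0,0,0,0.6],[3.6,0,4.2,0,0,0,0.6],[5,0,4.2,0,0,0,0.6],[6.5,0,4.2,0,0,0,0.6],[8,0,4.2,0,0,0,0.6],[9.5,0,4.2,0,0,0,0.6],[11,0,4.2,0,0,0,0.6],[12,0,4.2,0,0,0,0.6]]
  ]
}}

```text
t: 14.65
tcp_pos: [553.1, -70.1, 89.7]
tool_rot: [-180.0, -0.0, 140.2]
contact_force: [0.2, 0.4, 0.4]
opening: 34.0
```

```bash
python3 look.py i wrist; python3 plan.py 438 27 88 140.2
```

```text
t 14.7 [552.3 -69.3  89.6] [-180.    -0.1  140.2] F [-2.   0.2 -1. ] 34.06750339325789
[438.  27.  88.] shift [14.9  0.1  0.2] rot [-0.  -0.1  0. ]
```

View pics/wrist_i.png

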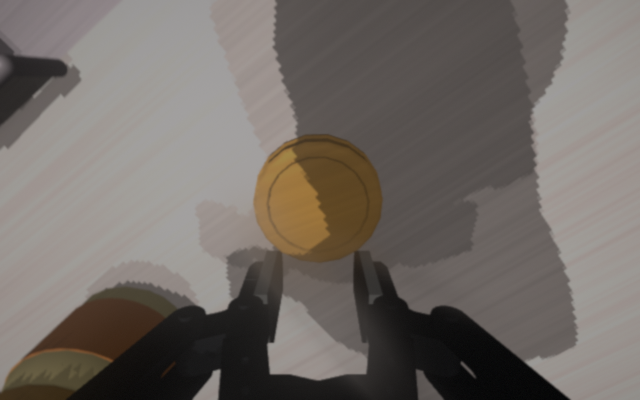

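Seated at (318,198), jar clear. I finish the push with a slight drift away from the left end of the rim.

>>> {"name": "jog_arm", "arguments": {
  "increments": [
    [[1.2,0,0,0,0,0,0.6],[2.7,0,0,0,0,0,0.6],[4.2,0,0,0,0,0,0.6],[5.7,0,0,0,0,0,0.6],[7.2,0,0,0,0,0,0.6],[8.7,0,0,0,0,0,0.6],[10,0,0,0,0,0,0.6],[11.2,-0.2,0,0,0,0,0.6],[12.2,-0.4,0,0,0,0,0.6],[13.1,-0.6,0,0,0,0,0.6],[13.9,-0.7,0,0,0,0,0.6],[14.7,-0.8,0,0,0,0,0.6]]
  ]
}}

```text
t: 16.2
tcp_pos: [435.6, 17.4, 89.6]
tool_rot: [180.0, 0.0, 140.1]
contact_force: [-0.8, -0.1, 0.0]
opening: 33.9
```

```bash
python3 look.py j wrist side; python3 plan.py 434 19 190 140.2
```

```text
t 16.3 [435.1  17.6  89.6] [-180.    -0.   140.2] F [ 0.1  0.3 -0.1] 34.15770900649693
[434.  19. 190.] shift [  0.2   0.  -10. ] rot [-0. -0. -0.]
```

View pics/wrist_j.png

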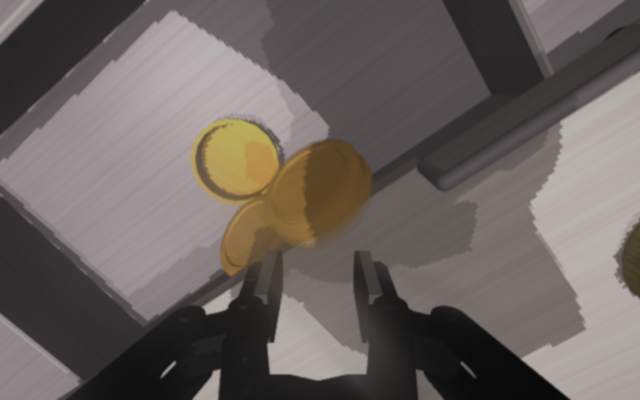

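View pics/side_j.png

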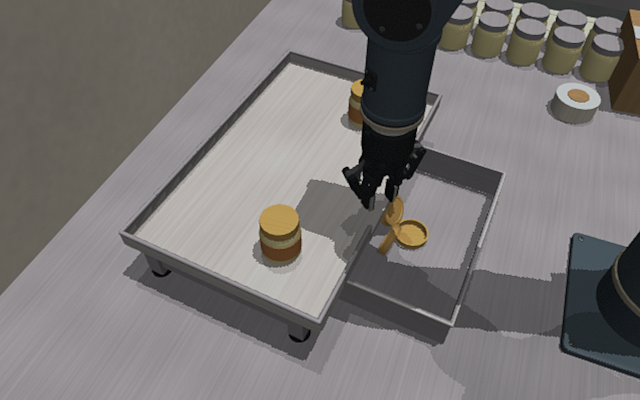

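Lid_2 is just tipping off the edge, blurred at (318,192) in the wrist view. I'll give it a moment with the arm held still.

>>> {"name": "jog_arm", "arguments": {
  "increments": [
    [[0,0,0,0,0,0,0.6],[0,0,0,0,0,0,0.6],[0,0,0,0,0,0,0.6],[0,0,0,0,0,0,0.6]]
  ]
}}

```text
t: 16.8
tcp_pos: [436.0, 17.1, 89.6]
tool_rot: [-180.0, 0.0, 140.1]
contact_force: [-0.1, 0.2, -0.5]
opening: 34.2
```

```bash
python3 look.py k wrist side
```

```text
(no output)
```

View pics/wrist_k.png

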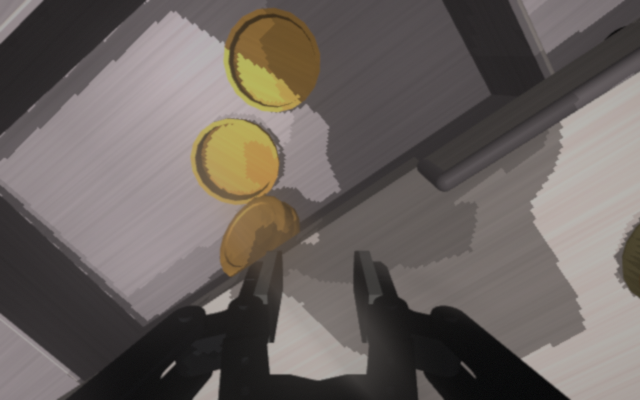

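View pics/side_k.png

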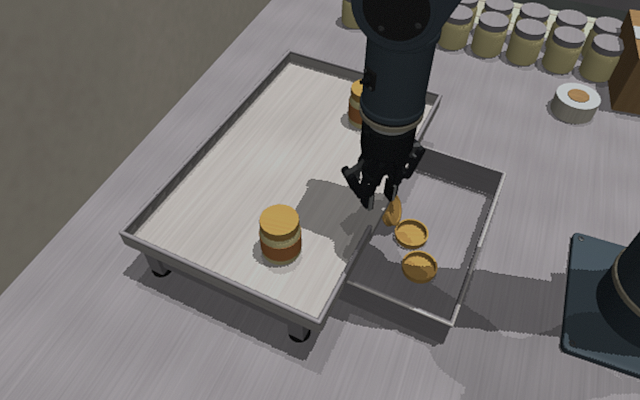

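All three lids are in the tub: two flat at (411,234) and (419,266), one leaning on the back wall at (393,212). I lift clear and check.

>>> {"name": "jog_arm", "arguments": {
  "increments": [
    [[0,0,-4,0,0,0,0.6],[0,0,-8,0,0,0,0.6],[0,0,-12,0,0,0,0.6],[-3,0,-16,0,0,0,0.6],[-6,0,-18,0,0,0,0.6],[-6,0,-18,0,0,0,0.6],[-6,0,-18,0,0,0,0.6],[-6,0,-18,0,0,0,0.6]]
  ]
}}

```text
t: 17.9
tcp_pos: [481.0, -20.6, 268.8]
tool_rot: [-179.9, -0.1, 140.2]
contact_force: [0.1, -0.2, -0.1]
opening: 34.0
```

```bash
python3 - <<'E'
from workcell import arm, optics, spotter
from h import *
from scipy.spatial.transform import Rotation as R
for k in range(2):
    s=arm.get_state();p=optics.read_camera("wrist")
    T=np.eye(4);T[:3,:3]=R.from_euler("xyz",s["tool_rot"],degrees=True).as_matrix();T[:3,3]=s["tcp_pos"]
    p["T"]=T@p["T_tool_cam"]
    for d in spotter.cut_out(p,"lid_1"):
        ys,xs=np.nonzero(d["pixels"]);print("w",d["score"],unproj(p,(xs.mean(),ys.mean()),25))
    q=optics.read_camera("side")
    for d in spotter.cut_out(q,"lid_1"):
        ys,xs=np.nonzero(d["pixels"]);print("side",d["score"],unproj(q,(xs.mean(),ys.mean()),25))
    for d in spotter.spot_in(q,"jar_1"): print(d)
print(s["t"],s["tcp_pos"],s["contact_force"])
cv2.imwrite("pics/w_m.png",p["frame"][:,:,::-1]);cv2.imwrite("pics/s_m.png",q["frame"][:,:,::-1])
E
```

```text
w 0.87 [374.   -1.9  25. ]
w 0.84 [410.9 -17.5  25. ]
w 0.71 [350.2  53.4  25. ]
side 0.58 [373.3   9.1  25. ]
side 0.58 [414.9 -24.7  25. ]
side 0.56 [344.2  68.2  25. ]
{'bbox': [348.2, 82.7, 383.3, 131.5], 'score': 0.75}
{'bbox': [258.7, 204.4, 302.2, 263.5], 'score': 0.61}
w 0.8 [350.7  52.9  25. ]
w 0.79 [374.1  -2.   25. ]
w 0.7 [410.7 -17.5  25. ]
side 0.95 [415.4 -24.2  25. ]
side 0.88 [373.5   9.1  25. ]
{'bbox': [350.5, 79.2, 381.1, 134.5], 'score': 0.74}
{'bbox': [258.9, 203.6, 304.0, 261.0], 'score': 0.69}
{'bbox': [393.5, 218.6, 426.7, 248.6], 'score': 0.22}
18.15 [481.7 -21.  269.4] [ 0.3 -1.1  0. ]
```

View pics/w_m.png

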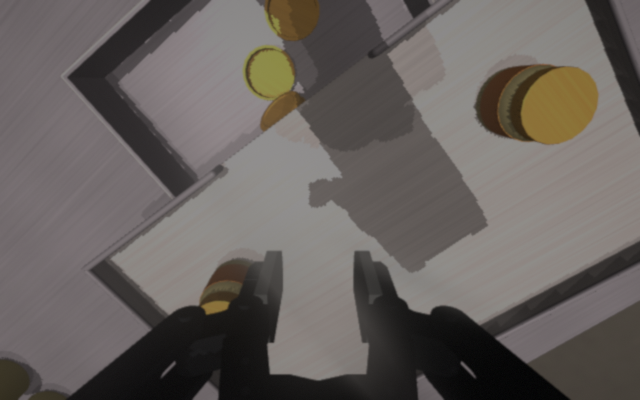

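View pics/s_m.png

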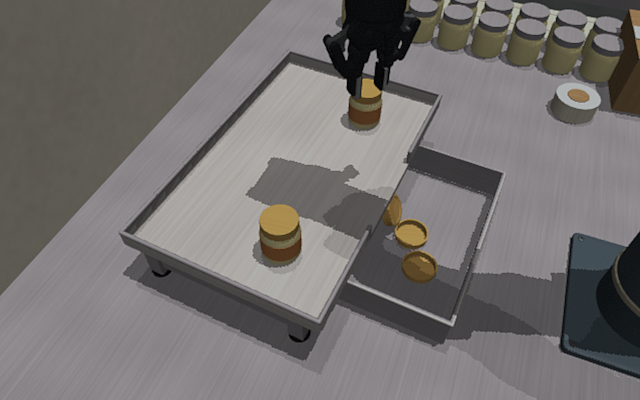

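The tray is clear of lids, all three are at rest in the tub, the jars' boxes match the start within about 3 px, and the gripper touches nothing. I hand it in.

```bash
python3 -c "
from workcell import arm
print(arm.sign_off())"
```

```text
the job is handed in; nothing more can be done
None
```

I pushed all three lids along the tray floor and out through the mouth, and all three are now in the tub. I handed the job in at about 18 s of the 56 s; hand-in gave no verdict. I used the half-closed fingers (34 mm apart) as a cradle behind each lid, in the order middle, left, right.

**Lids:** The last wrist and side pictures show the tray empty of lids and all three in the tub. Two lie flat and one (lid_3) leans on the tub's back wall near world (411–415, -20). I aimed the last lid about 45 mm to the left of the mouth's middle so that it would not land on the leaning one. Two wrist pictures in a row gave the same lid positions within 1 mm, so they are at rest.

**Jars:** Both jars stand upright, and their boxes in the side picture match the start within about 3 pixels.

**Arm:** The gripper is clear of everything, and no reading taken between moves went above a few newtons.

**Where the checks disagreed:**
- The side and wrist cameras differed by up to 15 mm on the lids in the tub, probably because I assumed one height for all of them.
- The side detector missed one lid in the final picture, though it shows clearly there.
- It also gave one false jar detection (score 0.22) on a lid in the tub.

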